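# Scan a weld seam with a crack probe

## Task

Take the orange crack probe out of its grey holder and run its tip lightly along the weld seam of the grey coupon, from the green mark to the red mark, in one slow stroke (about 3 cm a second) without lifting off or straying from the seam. Touch down at the green marks and lift straight off at the red ones, leave the coupon where it lies, then put the probe back upright in its holder, fully seated.

Things in the scene. Friction and masses are not known exactly. Their poses are not given: they have to be found in the camera images.
- probe: 120 g crack probe, upright in the holder. Origin: on its axis, in the underside of its black flange, which rests on the holder's top; z up the axis (round: yaw means nothing). Flange 42 mm across, 6 mm thick; above it an orange round grip 22 mm across, z = 6 to 72 mm (take it from above near z = 40 mm); below it a steel stem 14 mm across to z = -35 mm, then a brass tip 6 mm across to z = -50 mm
- probe_tip (a point): lowest point of the probe's round brass tip, on the probe's axis, 50 mm below its origin when not pressed. The tip is sprung: it gives way upward by up to 10 mm, with 0.6 N at first and 2.1 N fully in, so holding the probe 3 to 7 mm lower than at first touch presses lightly
- holder: grey block 72 x 72 mm, 60 mm high, fixed to the bench. Origin: centre of its underside; z up. In the middle of its top (z = 60 mm) a hole 24 mm across with a chamfered mouth goes right through; with the probe home, the probe's origin lies 60 mm over the holder's
- coupon: grey coupon of two plates joined by a straight weld seam, 140 x 70 x 8 mm, 600 g, loose, flat on the bench. Origin: centre of its underside; x along the seam, y across, z up. Seam: y = 0 in the top face (z = 8 mm; flat to the touch, the bead guides nothing). Green marks either side of it at x = -50 mm, red at x = +50 mm. The brass-coloured coupon with black marks is not to be scanned
Things that resemble listed ones, but are neither listed nor needed, are in the scene too. What is shaped like the probe but pink or purple is not meant.

How it is judged:
By the outcome, as a careful person would: the job done as asked, in the order asked, and still so for the second after the job is handed in, with the robot touching nothing.
It also fails if it takes over 59 s, if anything falls off the work surface, if the arm or the gripper's body presses on something with over 40 N, if the wrist force passes 120 N, or if a joint passes its speed limit or range.

## Robot

A 6-joint arm with a two-finger parallel gripper is mounted at the origin on a cart in front of the work surface, level with it; the furniture and walls round the work are solid. World frame = base frame: x ahead of the robot, y to its left, z up, the work surface at z = 0. Lengths are in m, angles in rad, forces in N, time in s.
With the tool pointing down it reaches from about 0.275 to 0.75 m from the base axis. Payload 10.2 kg.
Tool frame: the origin (TCP) lies at the very end of the fingers, on their centre line; the grasp point (between the pads) lies 19 mm behind it (bot.grip_depth is the distance from the TCP to the grasp point, in m); z points along the fingers, y is the line along which they close (so a half turn about z gives the same grasp; the last joint's range is limited). The gripper opens to 88 mm and grips with 3 to 60 N. Pads are 18 mm wide; open, the fingers measure 123 mm over their backs; the gripper's body (75 mm by 187 mm) begins 45 mm behind the grasp point.
Start: joints at [-1.373, 0.313, 1.498, -0, 1.331, -0.223], TCP at [0.214, -0.479, 0.239] pointing down, gripper open.
Joint ranges: [-2.94, 2.94], [-0.97, 2.17], [0.19, 2.56], [-1.23, 4.37], [0.02, 3.11], [-2.88, 2.88]. Speed limits (rad/s): [2.39, 2.39, 3.01, 3.14, 3.14, 3.14].

## Interface

Orientations are given as a unit quaternion [w, x, y, z].
In Python, from plant import bot gives the robot as it stands. The module is installed in compiled form; this text tells all that it offers. Calls block until the motion is done:
- bot.goto(position, orientation): joint-space move of the TCP to a pose.
- bot.servo_line(position, rot=None, velocity=0.15, threshold=None): straight line of the TCP; rot=None keeps the orientation; velocity is the mean speed in m/s. With threshold (N) it stops when the force on the tool has changed by that much, and returns True; else False.
- bot.move_j(angles): joint-space move.
- bot.command_gripper(opening, newtons=None): finger opening in m; newtons is the grip in N (None keeps the last); returns when the fingers have stopped.
- bot.hold(seconds).
- bot.ik(position, orientation): joint angles nearest the present ones, or None.
- bot.snapshot(name): name is "side" or "top"; returns a dict with "img" (480x640x3 uint8, red, green, blue), "range_z" (480x640 float32, m along the optical axis (not along the pixel's ray), 0 where there is no reading), "intrinsics" (3x3 intrinsics, pixels), "R" (3x3) and "t" (3): a world point X has camera coordinates R X + t. Camera axes: x right, y down, z forward; pixel columns grow to the right and rows downward; lengths in m; the calibration is good to about 2 mm. A picture is of the moment at which its call begins.
A pose or a line that the arm cannot do raises bot.Unreachable and nothing moves.
- bot.close_job(): hands the job in; it is judged then, once.
Readings, each from a call of its own:
- bot.read_clock(): time.
- bot.read_q(): joint angles.
- bot.read_dq(): joint speeds.
- bot.read_joint_torque(): joint torques, N m.
- bot.read_tool_pos(): TCP position.
- bot.read_tool_rot(): TCP orientation.
- bot.read_wrist_force(): force on the tool from outside, world axes, zero at the start.
- bot.read_moment(): the same for the moment, N m.
- bot.read_grip_width(): finger opening in m.
- bot.read_finger_force(): force on a finger pad.
Only numpy, scipy, OpenCV 4.12 (cv2) and the standard library are available. Lean on these libraries where they do the work, as an engineer would, in place of code of your own. Each camera call takes 0.05 s, during which the arm holds its last target. There are 200 camera calls.

## Working session

There is one attempt and no reset: what is moved stays moved. The work goes in short steps, each a Python script; the robot and the scene stay as the last script left them, time stands still between calls to the robot, and variables do not carry over. Pictures are saved under pics/ and viewed, at most 10 in all, crops included, and the job is handed in when it is done.

```bash
mkdir -p pics; python3 - <<'E'
from plant import bot
import cv2,pickle
for n in("top","side"):
    s=bot.snapshot(n); pickle.dump(s,open(n+".pkl","wb")); cv2.imwrite(f"pics/{n}0.png",s["img"][:,:,::-1])
    print(n,s["intrinsics"],s["R"],s["t"],-s["R"].T@s["t"])
print(bot.read_clock(),bot.read_tool_rot(),bot.read_tool_pos())
E
```

```text
top [[439.18780503   0.         326.79255757]
 [  0.         439.18780503 243.85819997]
 [  0.           0.           1.        ]] [[ 0.02640235 -0.99963901  0.00497606]
 [-0.97055781 -0.02682581 -0.23936982]
 [ 0.2394169   0.00149037 -0.97091572]] [-0.03180935  0.62974103  0.82279421] [ 0.41504908 -0.01613082  0.94976311]
side [[541.32088398   0.         309.49873383]
 [  0.         541.32088398 245.14075152]
 [  0.           0.           1.        ]] [[ 0.97926429 -0.20219534  0.01258987]
 [-0.10638518 -0.56613757 -0.81741693]
 [ 0.17240549  0.79912783 -0.57590889]] [-0.62804848  0.11562363  0.86555744] [ 0.47809923 -0.75322063  0.60090199]
0.1 [-5.73880444e-04  9.77949747e-01  2.08839562e-01 -1.08276753e-06] [ 0.21438136 -0.47900071  0.23823713]
```

View pics/top0.png

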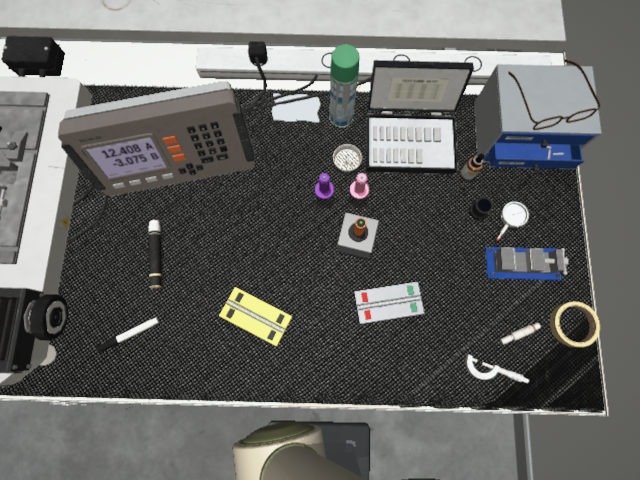

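View pics/side0.png

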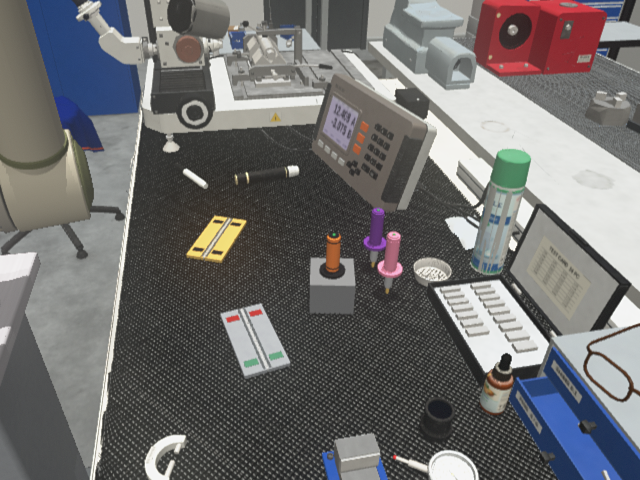

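The top view shows the holder with the orange probe at about (358,233). The grey coupon is at (390,302), with red marks on its left (365,297 and 367,315) and green on its right (411,290 and 413,307). The side view agrees: holder (332,285), coupon (255,338), green end nearer the camera. Next I'll localise them.

```bash
cat > h.py <<'E'
import numpy as np,cv2
def ray(s,uv,z):
    R,t,K=s["R"],s["t"],s["intrinsics"]; uv=np.atleast_2d(uv).astype(float)
    d=np.c_[uv,np.ones(len(uv))]@np.linalg.inv(K).T@R; c=-R.T@t
    return c+d*((z-c[2])/d[:,2])[:,None]
def cloud(s):
    z=s["range_z"]; v,u=np.mgrid[:480,:640]; 
    p=np.stack([u,v,np.ones_like(u)],-1)@np.linalg.inv(s["intrinsics"]).T*z[...,None]
    return (p-s["t"])@s["R"]
def blobs(m,amin=15):
    n,l,st,c=cv2.connectedComponentsWithStats(m.astype(np.uint8))
    return [(st[i,4],c[i],l==i) for i in range(1,n) if st[i,4]>=amin]
def hsv(s): return cv2.cvtColor(s["img"],cv2.COLOR_RGB2HSV).astype(int)
E
python3 - <<'E'
import pickle
from h import *
np.set_printoptions(precision=4,suppress=True)
for n in("top","side"):
    s=pickle.load(open(n+".pkl","rb")); H=hsv(s); P=cloud(s)
    near=(abs(P[...,0]-.4)<.25)&(abs(P[...,1]+.1)<.2)&(s["range_z"]>0)
    h,S,V=H[...,0],H[...,1],H[...,2]
    print(n)
    for nm,m in dict(red=((h<6)|(h>174))&(S>130)&(V>120)&(P[...,2]<.03),green=(h>60)&(h<90)&(S>60)&(V>70)&(P[...,2]<.03)).items():
        for a,c,_ in blobs(m&near): print(nm,a,c,ray(s,c,.008)[0])
    for a,c,b in blobs((S<40)&(V>120)&near&(P[...,2]<.03),600):
        cn=cv2.findContours(b.astype(np.uint8),0,1)[0]; hull=cv2.convexHull(max(cn,key=cv2.contourArea))[:,0]
        r=cv2.minAreaRect(ray(s,hull,.008)[:,:2].astype(np.float32)); print("coupon",a,c,r)
    # holder top
    hold=near&(abs(P[...,2]-.06)<.006)&(S<50)
    for a,c,b in blobs(hold&(V>90),250):
        cn=cv2.findContours(b.astype(np.uint8),0,1)[0]; hull=cv2.convexHull(max(cn,key=cv2.contourArea))[:,0]
        print("holder",a,c,cv2.minAreaRect(ray(s,hull,.06)[:,:2].astype(np.float32)),np.median(P[b][:,2]))
    for a,c,b in blobs((h>5)&(h<17)&(S>150)&(V>80)&near,20):
        p=P[b]; print("orange",a,c,np.median(p,0),p.min(0),p.max(0))
        u=np.where(b)
        print(" uv range",u[1].min(),u[1].max(),u[0].min(),u[0].max())
    t=near&(P[...,2]>.126)&(P[...,2]<.14)
    for a,c,b in blobs(t,20): print("top",a,c,ray(s,c,.132),np.median(P[b],0))
E
python3 -c "
import cv2
a=cv2.imread('pics/top0.png')[195:330,320:435];b=cv2.imread('pics/side0.png')[220:385,210:365]
cv2.imwrite('pics/c.png',cv2.hconcat([cv2.resize(x,(390,580),interpolation=0) for x in(a,b)]))"
```

```text
top
red 43 [364.3488 296.9302] [ 0.5323 -0.0983  0.008 ]
red 41 [367.5122 314.3902] [ 0.4953 -0.1053  0.008 ]
green 45 [410.  289.8] [ 0.5503 -0.1966  0.008 ]
green 45 [413.5556 307.0889] [ 0.5134 -0.2035  0.008 ]
coupon 1935 [388.9721 302.2739] ((0.5227833986282349, -0.15125858783721924), (0.07065467536449432, 0.14182522892951965), 10.438786506652832)
coupon 1914 [360.6061 411.5946] ((0.29353150725364685, -0.09888093173503876), (0.04282866045832634, 0.3932654857635498), 0.03195261210203171)
holder 344 [356.7267 243.7297] ((0.6351721286773682, -0.0744231641292572), (0.07316640019416809, 0.030442973598837852), 89.01315307617188) 0.059492416234678366
side
red 48 [255.4167 312.4792] [ 0.5317 -0.0991  0.008 ]
red 50 [232.42 318.34] [ 0.4941 -0.1059  0.008 ]
green 69 [275.4493 355.3913] [ 0.5492 -0.1975  0.008 ]
green 75 [250.4933 362.4267] [ 0.5116 -0.2042  0.008 ]
coupon 1084 [109.1697 356.3496] ((0.3110225200653076, -0.11342525482177734), (0.3942936658859253, 0.009775418788194656), 89.94293212890625)
coupon 2635 [253.9013 339.5992] ((0.5216666460037231, -0.15286871790885925), (0.07017192244529724, 0.14327524602413177), 10.46084976196289)
holder 418 [317.1627 275.0239] ((0.6402087807655334, -0.08083294332027435), (0.078617163002491, 0.031525954604148865), 79.20268249511719) 0.058970469395993944
```

View pics/c.png

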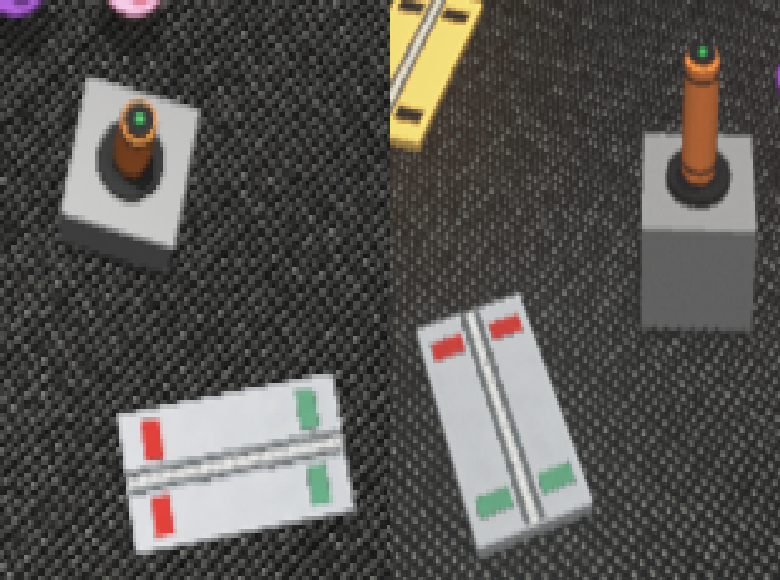

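The crops confirm it: the probe stands upright in the grey holder, and the seam runs midway between the mark pairs. My near-region cut off the holder, so I'll redo that part.

```bash
python3 - <<'E'
import pickle
from h import *
np.set_printoptions(precision=4,suppress=True)
for n in("top","side"):
    s=pickle.load(open(n+".pkl","rb")); H=hsv(s); P=cloud(s)
    near=(abs(P[...,0]-.66)<.08)&(abs(P[...,1]+.08)<.07)&(s["range_z"]>0)
    h,S,V=H[...,0],H[...,1],H[...,2]
    print(n)
    for a,c,b in blobs(near&(abs(P[...,2]-.06)<.01)&(S<50)&((V>90)if n=="top" else (V>120)),200):
        cn=cv2.findContours(b.astype(np.uint8),0,1)[0]; hull=cv2.convexHull(max(cn,key=cv2.contourArea))[:,0]
        print("holder",a,c,cv2.minAreaRect(ray(s,hull,.06)[:,:2].astype(np.float32)),np.median(P[b][:,2]))
    for a,c,b in blobs((h>3)&(h<20)&(S>130)&(V>50)&near,20): print("orange",a,c,ray(s,c,.1),np.median(P[b],0))
    for a,c,b in blobs((h>50)&(h<90)&(S>80)&(V>80)&near,1): print("green dot",a,c,ray(s,c,.132))
    for a,c,b in blobs((V<70)&near&(P[...,2]>.055)&(P[...,2]<.075),20):
        hull=cv2.convexHull(np.argwhere(b)[:,::-1].astype(np.int32))[:,0]
        q=ray(s,hull,.066)[:,:2].astype(np.float32); print("flange",a,c,cv2.minEnclosingCircle(q),cv2.fitEllipse(q))
from plant import bot
for y in(0,):
    for p in([.65,-.08,.25],[.65,-.08,.081],[.53,-.2,.12],[.513,-.1,.1]):
        for q in([0,1,0,0],[0,.7071,.7071,0]): print(p,q,bot.ik(p,q))
E
```

```text
top
holder 814 [357.0897 233.1892] ((0.6617910861968994, -0.07860670983791351), (0.07156649976968765, 0.07391657680273056), 77.44062805175781) 0.05947957731914597
orange 113 [358.7788 229.1681] [[ 0.6568 -0.0783  0.1   ]] [ 0.6543 -0.077   0.1063]
green dot 9 [360.6667 222.1111] [[ 0.662  -0.0795  0.132 ]]
flange 140 [357.6929 234.6071] ((0.6598590612411499, -0.07934113591909409), 0.019466033205389977) ((0.6598105430603027, -0.07943063974380493), (0.03705931827425957, 0.03860928490757942), 166.03697204589844)
side
holder 787 [331.5121 273.6226] ((0.6612209677696228, -0.08146832138299942), (0.0716327428817749, 0.07175543904304504), 78.29032897949219) 0.0590074446636
orange 454 [332.6366 253.5286] [[ 0.6592 -0.0873  0.1   ]] [ 0.6583 -0.0894  0.1011]
green dot 11 [333.6364 234.0909] [[ 0.6613 -0.0804  0.132 ]]
flange 202 [331.6832 271.8416] ((0.6600300073623657, -0.08507955074310303), 0.021812934428453445) ((0.6598961353302002, -0.08446548134088516), (0.03932812064886093, 0.04517927020788193), 155.2060089111328)
[0.65, -0.08, 0.25] [0, 1, 0, 0] [-0.301   0.6067  1.0272 -0.      1.5077  1.2698]
[0.65, -0.08, 0.25] [0, 0.7071, 0.7071, 0] [-0.301   0.6067  1.0272 -0.      1.5077 -0.301 ]
[0.65, -0.08, 0.081] [0, 1, 0, 0] [-0.301   0.7417  1.2443 -0.      1.1556  1.2698]
[0.65, -0.08, 0.081] [0, 0.7071, 0.7071, 0] [-0.301   0.7417  1.2443 -0.      1.1556 -0.301 ]
[0.53, -0.2, 0.12] [0, 1, 0, 0] [-0.5676  0.5186  1.5216 -0.      1.1013  1.0032]
[0.53, -0.2, 0.12] [0, 0.7071, 0.7071, 0] [-0.5676  0.5186  1.5216 -0.      1.1013 -0.5676]
[0.513, -0.1, 0.1] [0, 1, 0, 0] [-0.4169  0.4611  1.677  -0.      1.0035  1.1539]
[0.513, -0.1, 0.1] [0, 0.7071, 0.7071, 0] [-0.4169  0.4611  1.677  -0.      1.0035 -0.4169]
```

```bash
python3 - <<'E'
from plant import bot
import numpy as np
np.set_printoptions(precision=4,suppress=True)
q=[0,1,0,0]; x,y=.6615,-.0800
bot.goto([x,y,.20],q)
bot.command_gripper(.05)
bot.servo_line([x,y,.081],velocity=.12)
print(bot.read_tool_pos(),bot.read_wrist_force(),bot.read_clock())
bot.command_gripper(.0,30); print(bot.read_grip_width(),bot.read_finger_force(),bot.read_wrist_force(),bot.read_moment())
bot.servo_line([x,y,.165],velocity=.1)
print(bot.read_tool_pos(),bot.read_grip_width(),bot.read_wrist_force(),bot.read_moment(),bot.read_clock())
g=np.array([.5312,-.2005])
bot.goto([*g,.165],q); bot.servo_line([*g,.091],velocity=.1)   # tip ~12 mm over the plate
import cv2,pickle
for n in("top","side"):
    s=bot.snapshot(n); pickle.dump(s,open(n+"1.pkl","wb"))
    cv2.imwrite(f"pics/{n}1.png",cv2.resize(s["img"][200:340,330:470] if n=="top" else s["img"][230:400,190:360],(390,580),interpolation=0)[:,:,::-1])
cv2.imwrite("pics/c1.png",cv2.hconcat([cv2.imread(f"pics/{n}1.png") for n in("top","side")]))
print(bot.read_tool_pos(),bot.read_clock())
E
```

```text
[ 0.6619 -0.0801  0.0819] [-0.0418  0.3157  0.5519] 4.1
0.02123432133004898 29.999998463317752 [-0.1345  1.3426  1.307 ] [ 0.1626  0.0566 -0.016 ]
[ 0.6612 -0.0799  0.1642] 0.021304155680230037 [-0.1253  0.2663 -1.047 ] [-0.0091 -0.0514  0.0362] 5.6333
[ 0.5316 -0.2007  0.0917] 7.3667
```

View pics/c1.png

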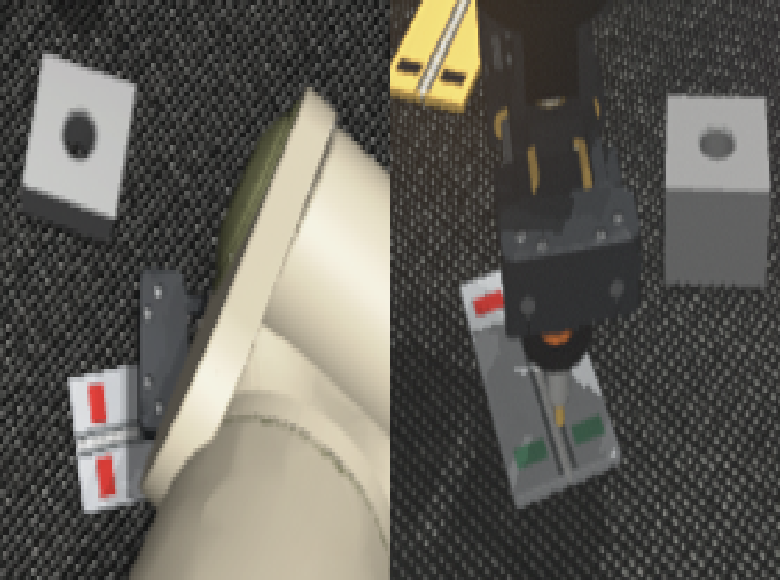

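The top view is blocked by the arm. The side view shows the brass tip at about (264,355) over the green end of the seam, with the coupon undisturbed. I'll measure the tip against the seam in this same view.

```bash
python3 - <<'E'
import pickle
from h import *
np.set_printoptions(precision=4,suppress=True)
s=pickle.load(open("side1.pkl","rb")); H=hsv(s); h,S,V=[H[...,i] for i in range(3)]
roi=np.zeros((480,640),bool); roi[330:365,250:280]=1
for a,c,b in blobs(roi&(h>12)&(h<30)&(S>100),5):
    u=np.argwhere(b); print("brass",a,c,u.min(0),u.max(0))
    for r in np.unique(u[:,0]): print(r,u[u[:,0]==r][:,1].min(),u[u[:,0]==r][:,1].max(),end=' | ')
def proj(X): 
    p=s["intrinsics"]@(s["R"]@np.array(X)+s["t"]); return p[:2]/p[2]
x,y=.5316,-.2007
for z in(.0198,.0273,.035,.07): print("expected",z,proj([x,y,z]))
print("dudx",(proj([x+.001,y,.0198])-proj([x,y,.0198])))
for v in range(333,362,3): print(v,s["img"][v,254:276].sum(1)//3)
P=cloud(s)
roi=np.zeros((480,640),bool); roi[225:400,190:380]=1
for a,c,b in blobs(roi&(h>60)&(h<90)&(S>60)&(V>40),20): print("green",a,c,ray(s,c,.008)[0])
for n in("top1","side1"):
    s=pickle.load(open(n+".pkl","rb"));V=hsv(s)[...,2];P=cloud(s)
    c0={"top1":(358,232),"side1":(332,272)}[n]
    r=np.zeros((480,640),bool); r[c0[1]-12:c0[1]+12,c0[0]-12:c0[0]+12]=1
    for a,c,b in blobs(r&(V<(110 if n=="top1" else 140)),20): print("hole",n,a,c,ray(s,c,.06)[0])
E
```

```text
brass 15 [263.3333 351.6667] [350 262] [354 265]
350 262 264 | 351 262 265 | 352 262 265 | 353 262 264 | 354 264 264 | expected 0.0198 [263.5685 353.0081]
expected 0.0273 [263.3799 349.3559]
expected 0.035 [263.1842 345.564 ]
expected 0.07 [262.2655 327.7682]
dudx [ 0.6849 -0.097 ]
333 [ 38  38  39  36  37  36  39  38  39  40  37  36  40  37  39  37  38  35
  38  40  66 116]
336 [ 47  37  37  36  37  37  39  38  41  36  40  39  38  39  38  52  74  94
 133 164 167 168]
339 [120 111  98  70  83  92  89  91 100  98  97 102  97  95 103 147 166 168
 167 167 166 167]
342 [ 99 117 111 103  93 111 118 122 125 122 119 115 108  98  94 100  99 104
 108 145 163 149]
345 [ 62  88 110 115 104 111 120 122 124 122 118 114 107 104  99  98  99 100
 101 100 102 101]
348 [ 89  67  77 111 110 107 103 111 118 117 113 105  99  99 100  98  98  98
 100 100 100  99]
351 [101  89  64  65  98 114 111  99 113 117 112  99  99 101 100 101 100 101
  99 100 100 100]
354 [100 102 100  74  64  84 113 115 110 113 102  77  94 102  96  83  81  76
  73  70  71  69]
357 [101  96  98 101  83  64  80 112 118 109  97  71  66  93 100  86  72  71
  70  70  70  71]
360 [ 70  68  69  82 100  89  64  67 100 118 109 103  80  65  79  99  91  90
  90  98  99  99]
green 68 [275.4706 355.4265] [ 0.5492 -0.1976  0.008 ]
green 74 [250.5135 362.4595] [ 0.5116 -0.2043  0.008 ]
hole top1 103 [357.767  232.1262] [ 0.6616 -0.0792  0.06  ]
hole side1 114 [332.0526 271.7281] [ 0.6609 -0.0828  0.06  ]
```

```bash
python3 - <<'E'
from plant import bot
import numpy as np
np.set_printoptions(precision=4,suppress=True)
G=np.array([.5307,-.2007]); R=np.array([.5131,-.1023])
bot.servo_line([*G,.088],velocity=.03); bot.hold(.4)
e=bot.read_tool_pos()-np.array([*G,.088]); print("err",e)
f=[]
for i in range(5): f.append(bot.read_wrist_force()); bot.hold(.02)
f0=np.mean(f,0)
for z in(.0815,.078,.0752):
    bot.servo_line(np.array([*G,z])-e,velocity=.03); bot.hold(.15)
    print(z,bot.read_tool_pos(),bot.read_wrist_force()-f0,bot.read_clock())
E
```

```text
err [ 0. -0.  0.]
0.0815 [ 0.5308 -0.2007  0.0815] [-0.4714 -0.4737  0.0969] 8.6167
0.078 [ 0.5307 -0.2007  0.078 ] [ 0.2615 -0.3935  0.539 ] 9.0333
0.0752 [ 0.5307 -0.2007  0.0752] [ 0.4473 -0.8793  2.1366] 9.4333
```

```bash
python3 - <<'E'
from plant import bot
import numpy as np
np.set_printoptions(precision=4,suppress=True)
a=[]
for i in range(20): a.append(bot.read_wrist_force()); bot.hold(.02)
print(np.mean(a,0),np.std(a,0),bot.read_clock())
E
```

```text
[ 0.1982 -0.2356 -0.0577] [0.4851 0.5207 0.462 ] 9.7667
```

Contact force is about 1.1–1.3 N, which matches roughly 4–5 mm of spring travel. Stroke next.

```bash
python3 - <<'E'
from plant import bot
import numpy as np,cv2,pickle
from h import *
np.set_printoptions(precision=4,suppress=True)
R=[.5131,-.1023]
t=bot.read_clock(); bot.servo_line([*R,.0749],velocity=.03); print("stroke s",bot.read_clock()-t)
bot.hold(.1)
print(bot.read_tool_pos(),np.mean([bot.read_wrist_force() for _ in range(5)],0))
s=bot.snapshot("side"); cv2.imwrite("pics/s2.png",cv2.resize(s["img"][230:400,190:360],(600,600),interpolation=0)[:,:,::-1])
bot.servo_line([*R,.10],velocity=.05)
bot.servo_line([*R,.165],velocity=.12)
H=hsv(s);h,S,V=[H[...,i] for i in range(3)]; roi=np.zeros((480,640),bool); roi[225:400,190:380]=1
for a,c,b in blobs(roi&(h>60)&(h<90)&(S>60)&(V>40),20): print("green",a,c,ray(s,c,.008)[0])
print(bot.read_grip_width(),bot.read_clock())
E
```

```text
stroke s 3.4833
[ 0.5131 -0.1023  0.0749] [ 0.7325  0.1141 -0.7584]
green 68 [275.4706 355.4265] [ 0.5492 -0.1976  0.008 ]
green 71 [250.7042 362.3803] [ 0.5119 -0.2042  0.008 ]
0.02141022398629485 14.7417
```

View pics/s2.png

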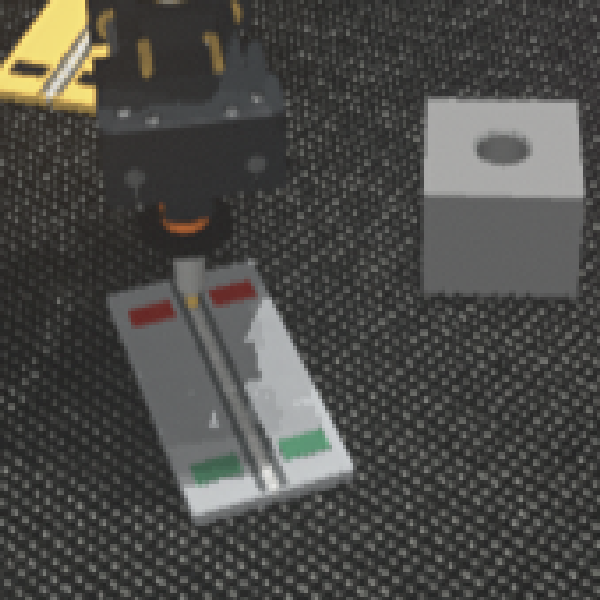

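The tip sits on the seam between the red marks at (192,303) in the crop, and the green marks haven't shifted, so the coupon stayed put. Now I'll return the probe.

```bash
python3 - <<'E'
from plant import bot
import numpy as np,cv2
from h import *
np.set_printoptions(precision=4,suppress=True)
q=[0,1,0,0]; x,y=.6614,-.0800
bot.goto([x,y,.165],q); bot.hold(.3)
print("1",bot.servo_line([x,y,.085],velocity=.05,threshold=6),bot.read_tool_pos())
print("2",bot.servo_line([x,y,.0795],velocity=.015,threshold=4),bot.read_tool_pos(),bot.read_wrist_force())
bot.command_gripper(.05); bot.hold(.2)
bot.servo_line([x,y,.2],velocity=.12)
bot.goto([.45,-.25,.25],q)
ims=[]
for n,c in(("top",(358,225)),("side",(332,260))):
    s=bot.snapshot(n); ims.append(cv2.resize(s["img"][c[1]-60:c[1]+60,c[0]-40:c[0]+40],(390,585),interpolation=0)[:,:,::-1])
    H=hsv(s);P=cloud(s);near=(abs(P[...,0]-.66)<.08)&(abs(P[...,1]+.08)<.07)&(s["range_z"]>0)
    for a,cc,b in blobs((H[...,0]>50)&(H[...,0]<90)&(H[...,1]>80)&(H[...,2]>80)&near,2): print("dot",n,a,cc,ray(s,cc,.132))
cv2.imwrite("pics/f.png",cv2.hconcat(ims)); print(bot.read_clock(),bot.read_grip_width())
E
```

```text
1 False [ 0.6615 -0.08    0.0853]
2 True [ 0.6615 -0.08    0.0811] [-0.4827  1.0554  3.6974]
dot top 10 [361.2 222. ] [[ 0.6623 -0.0805  0.132 ]]
dot side 11 [333.6364 234.5455] [[ 0.661  -0.0816  0.132 ]]
20.8833 0.049703463915483324
```

View pics/f.png

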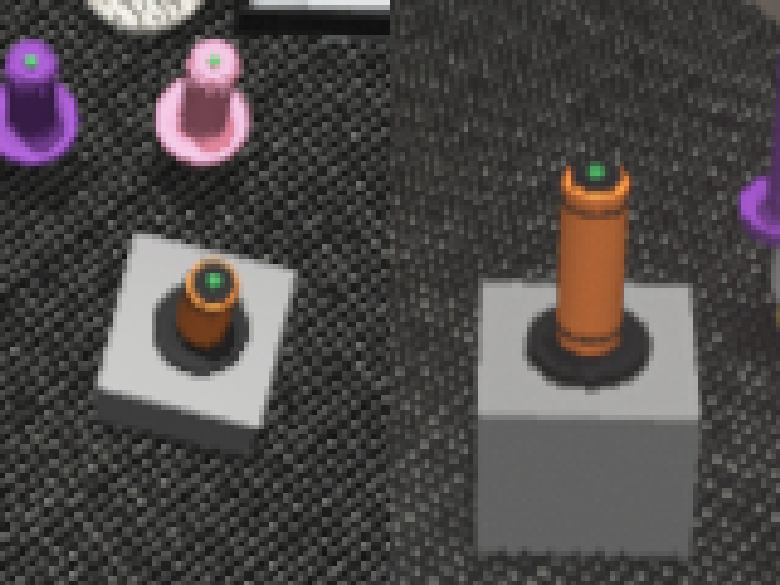

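The probe is upright with its flange flush on the holder, and the dot on its top is back within about 1 mm of where it started. I'm handing the job in.

```bash
python3 -c "
from plant import bot
print(bot.close_job())"
```

```text
the job is handed in; nothing more can be done
None
```

The job is handed in at about 21 s of the 59 s allowed: the probe ran along the seam from green to red in one 3.5 s stroke, the coupon did not move, and the probe is back upright and seated in its holder.

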